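Square a board turntable against its alignment bar

TASK

Slide the alignment bar all the way in to its stop. Then turn the D-shaped turntable by its yellow finger post until its flat edge lies flush against the bar, press it there with a steady, gentle 7 N for a good second, and let go so that it stays square. Do not force the bar, and leave the fan, tweezers and solder reel where they are.

Things in the scene. Friction and masses are not known exactly. Their poses are not given: they have to be found in the camera images.
- stand: Fixed black stand of the turntable. Origin on the table on the turntable's turning axis; z up. A low round foot (156 mm across, 12 high) with a guide arm along +x (x 78 to 134, y 15 to 43 mm, up to 40 mm high) that carries the alignment bar.
- turntable (a joint): Angle of the black D-shaped plate. 0: its flat faces +y of the stand, on the line y = 20 mm, square to the bar. Positive = turned clockwise from above, away from the bar; starts at 0.6 to 1.35, so turn it anticlockwise. Friction about 0.06 N m (1 N at the post); it stays where left. With the bar in it stops hard on the bar at 0; with the bar out it turns on past 0.
- finger_post (a point): Centre of the top of the yellow round finger post, 12 mm across, 24 mm tall on the plate (its top 66 mm above the table), 58 mm from the turning axis; turns with the plate. With the plate at 0 it stands at x 29, y -50 mm of the stand. The plate around it is bare; the board's corner is 28 mm from the post's centre.
- flat_mid (a point): Middle of the plate's flat edge (yellow stripe, 144 mm long) at the plate's top; it turns with the plate. Plate: radius 75 mm, underside 30 and top 42 mm above the table, flat 20 mm from the turning axis.
- align_bar (a joint): Travel of the alignment bar along its guide, m: 0 parked outside, 0.045 fully in (hard stop). It moves along -x of the stand; friction about 2.5 N, stays where it is left. Starts at 0 to 0.012.
- bar_tab (a point): Centre of the outer face (facing +x of the stand) of the red upright tab at the bar's outer end, 56 mm above the table; tab 8 mm thick along x, 32 mm wide along y, from 31 to 67 mm above the table. Pushed along -x of the stand it slides the bar in. The tab stands at x 128 mm when in and 173 mm when parked, y 29 mm of the stand.
- bar_nose (a point): Top corner of the bar's inner end on its working side. Aluminium bar 18 mm wide (y 20 to 38 mm of the stand), 31 to 44 mm above the table; its side face at y = 20 mm is what the flat comes to lie against, from x 32 to x 75 mm when it is in. It feels about 1 N less than is pushed at the post; 16 N is too much.
- fume_fan: Grey box-shaped fume fan standing on the table, 150 wide, 110 deep, 160 mm high, origin under its centre. Leave alone.
- tweezers: Blue tweezers lying on the table along their x, 126 mm long, 14 wide, 8 high, origin at the middle of the underside. Leave alone.
- solder_reel: Solder reel standing on its flange, 60 mm across, 36 mm high, origin at the centre of the underside. Leave alone.
- magnifier: Fixed magnifier: steel foot 130 mm across with a post 250 mm high, its arm and 124 mm lens reaching 290 mm away along its +y at 250 mm height. Origin under the post.
- board_mid (a point): Green circuit board 56 x 44 mm clipped to the plate beside the axis, away from the post, top about 48 mm above the table, parts on it up to 54 mm; this point is the centre of its underside, at x -22, y -12 mm in the plate's own axes (those of the stand when the plate is at 0).

How it is judged:
On the way, in this order (a step that is already met when the one before it is completed fails the run):
1. the alignment bar is slid in to its stop (within 3 mm) (value of joint align_bar above 0.042 m), for 0.2 s.
2. the flat lies on the bar and is pressed against it with 4 to 10 N for 0.6 s, bar still in (contact force between turntable and align_bar between 4 and 10 N and value of joint turntable between -0.03 and 0.03 rad and value of joint align_bar above 0.042 m), for 0.6 s.
At the end, for the whole second after the job is handed in: The bar is in to its stop within 3 mm, the turntable's flat lies square along it within 0.03 rad, and everything is at rest and released (value of joint turntable between -0.03 and 0.03 rad and value of joint align_bar above 0.042 m and velocity of joint turntable between -0.05 and 0.05 rad/s); the robot touches nothing.
It fails at once if the turntable is forced against the bar with more than 16 N (contact force between turntable and align_bar above 16 N).
It fails at once if the fan, tweezers or reel is moved by more than 20 mm (distance of any of fume_fan, tweezers, solder_reel from where it was at the start of the episode above 0.02 m).
It also fails if it takes over 64 s, if anything falls off the work surface, if the arm or the gripper's body presses on something with over 40 N, if the wrist force passes 120 N, or if a joint passes its speed limit or range.

ROBOT

A 7-joint arm with a two-finger parallel gripper is mounted at the origin on the work surface. World frame = base frame: x ahead of the robot, y to its left, z up, the work surface at z = 0. Lengths are in m, angles in rad, forces in N, time in s.
With the tool pointing down it reaches from about 0.35 to 0.9 m from the base axis. Payload 8.1 kg.
Tool frame: the origin (TCP) lies where the fingers leave the gripper's body, on its centre line; the fingertips stand 66 mm ahead of it and the grasp point (between the pads) lies 47 mm ahead of it (arm.tip_reach is the distance from the TCP to the fingertips, in m); z points along the fingers, y is the direction in which the jaws open and shut (so a half turn about z gives the same grasp; the last joint's range is limited). The gripper opens to 92 mm and grips with 3 to 60 N. Pads are 19 mm wide; open, the fingers measure 130 mm over their backs; the gripper's body (75 mm by 190 mm) begins 47 mm behind the grasp point.
Start: joints at [1.131, 0.434, 0.025, 1.573, -0.012, 1.134, -0.075], TCP at [0.207, -0.59, 0.292] pointing down, gripper open.
Joint ranges: [-2.62, 2.62], [-0.44, 2.09], [-1.27, 1.32], [0.08, 2.57], [-1.32, 4.46], [0.12, 2], [-2.74, 2.74]. Speed limits (rad/s): [2.22, 2.22, 3.01, 3.01, 3.14, 3.14, 3.14].

INTERFACE

Orientations are given as a rotation vector (axis times angle).
In Python, from cell import arm gives the robot as it stands.
- The arm moves only by the tool carry_out, never from a script. Its argument "plan" is a list of rows, each a list of 5 numbers: the shift along the world's x, y, z in cm, then the turn about the world's z in rad, then the finger opening in cm, from 0 to 9.18. In form: [[tx, ty, tz, spin, fingers], ...]. A call has 1 to 20 rows; each row is the pose to reach, as a shift and turn from the pose measured when the call began; what a row does not reach only later rows make up. A row lasts 1/10 s, in which the tool goes at most 50 mm and 8.59 degrees, less where a joint would pass 70% of its speed; a pose out of reach is approached as far as the arm can. A call with a gripper value outside its range is refused whole. The fingers move at their own pace and stop on an object; "squeeze" is the grip in N (left out, the last holds). Time passes only in rows, so rows that repeat a pose let the fingers close. It gives the time, the measured TCP pose, the force and the opening at its end, in the units of the state.
- arm.observe(): the state, without advancing time (a new reading comes with each control period).
- arm.get_image(name): name is "scene" or "side" or "wrist"; returns (picture, depth): 384x512x3 uint8, red, green, blue; 384x512 float32, m along the optical axis (not along the pixel's ray), 0 where there is no reading.
- arm.get_calibration(name): a dict with "intrinsics" (3x3 intrinsics, pixels), "rvec" (rotation vector, rad) and "tvec" (3), from world to camera coordinates, as OpenCV has them; the wrist camera has in their place "tool_from_camera" (4x4, takes a point from camera to tool coordinates, whose origin is the TCP and whose axes are the flange's). Camera axes: x right, y down, z forward; pixel columns grow to the right and rows downward; lengths in m; the calibration is good to about 2 mm. A picture is of the moment at which its call begins: read the wrist's pose just before it. get_calibration takes no time and is no camera call.
- arm.sign_off(): hands the job in, once; it reports no verdict.
The state is a dict: "clock": time; "joints": joint angles; "dq": joint speeds; "joint_efforts": joint torques, N m; "position": TCP position; "ee_rot": TCP orientation; "force": force on the tool from outside, world axes, zero at the start; "ft_torque": the same for the moment, N m; "width": opening from 0.0 (shut) to 1.0 (fully open).
Only numpy, scipy, OpenCV 4.12 (cv2) and the standard library are available. Lean on these libraries where they do the work, as an engineer would, in place of code of your own. Each camera call takes 0.05 s, during which the arm holds its last target. There are 200 camera calls.

## Working session

There is one attempt and no reset: what is moved stays moved. The work goes in short steps, Python scripts to look and compute and a tool call to move; the robot and the scene stay as the last step left them, time stands still between calls to the robot, and variables do not carry over. Pictures are saved under pics/ and viewed, about 8 in all and at most 12, crops included, and the job is handed in when it is done.

Besides the shell and the picture viewer there is one more tool, called after "Request:" as name([rows], argument=value, ...), one row to a line, values as JSON. carry_out: Moves the arm, as the interface text tells. Its arguments: {"type":"object","properties":{"plan":{"type":"array"},"squeeze":{"type":"number"}},"required":["plan"]}

```bash
ls; mkdir -p pics; cat > h.py <<'E'
import numpy as np,cv2
from cell import arm
def snap(n):
    o=arm.observe();im,d=arm.get_image(n);c=arm.get_calibration(n);K=np.array(c["intrinsics"],float)
    if n=="wrist":
        T=np.eye(4);T[:3,:3]=cv2.Rodrigues(np.array(o["ee_rot"],float))[0];T[:3,3]=o["position"];T=T@np.array(c["tool_from_camera"])
    else:
        T=np.eye(4);T[:3,:3]=cv2.Rodrigues(np.array(c["rvec"],float))[0];T[:3,3]=np.ravel(c["tvec"]);T=np.linalg.inv(T)
    return im,d,K,T
def cloud(d,K,T):
    v,u=np.mgrid[:d.shape[0],:d.shape[1]]
    p=np.stack([(u-K[0,2])/K[0,0]*d,(v-K[1,2])/K[1,1]*d,d],-1)
    return p@T[:3,:3].T+T[:3,3]
def masks(im):
    h=cv2.cvtColor(im,cv2.COLOR_RGB2HSV);H,S,V=cv2.split(h)
    return dict(yellow=(abs(H.astype(int)-27)<8)&(S>130)&(V>90),red=((H<8)|(H>172))&(S>130)&(V>70),green=(abs(H.astype(int)-65)<22)&(S>90)&(V>40))
E
python3 - <<'E'
from h import *
o=arm.observe();print(o)
ims=[]
for n in("scene","side"):
    im,d,K,T=snap(n);P=cloud(d,K,T);ims.append(im);np.savez(f"{n}.npz",im=im,d=d,K=K,T=T)
    print(n,T[:3,3].round(3))
    for k,m in masks(im).items():
        m8=m.astype(np.uint8);N,l,s,c=cv2.connectedComponentsWithStats(m8)
        for i in range(1,N):
            if s[i,4]>15:
                q=P[(l==i)&(d>0)]
                print(k,s[i].tolist(),c[i].round(1),np.median(q,0).round(3),np.percentile(q,5,axis=0).round(3),np.percentile(q,95,axis=0).round(3))
    cv2.imwrite(f"pics/{n}.png",im[:,:,::-1])
E
```

```text
pics
{'clock': 0.0, 'joints': array([ 1.13139299,  0.43519782,  0.02497399,  1.57413595, -0.01159097,
        1.13398416, -0.07510958]), 'dq': array([ 1.33112386e-04,  1.27578354e-04,  5.17100887e-04,  1.28077979e-03,
       -1.97962252e-04, -7.19739668e-04,  9.21327930e-06]), 'joint_efforts': array([-4.54974615e-04, -6.67846584e+01,  9.84820984e-01, -3.14455962e+01,
       -6.06786017e-02,  4.30432206e-02,  2.42250781e-04]), 'position': array([ 0.20635487, -0.58950153,  0.29144551]), 'ee_rot': array([-3.09566766e+00, -5.26177708e-01,  6.48415940e-04]), 'force': array([-0.32449386, -0.77934117,  0.09841965]), 'ft_torque': array([-0.00821029, -0.05059028, -0.01089775]), 'width': 1.0018069088924242}
scene [ 1.249 -0.652  1.016]
yellow [257, 190, 4, 8, 30] [258.4 193.5] [ 0.617 -0.007  0.052] [ 0.601 -0.011  0.039] [0.622 0.014 0.066]
yellow [71, 348, 69, 30, 288] [104.3 363.3] [ 0.718 -0.646  0.006] [ 0.693 -0.71  -0.001] [ 0.745 -0.575  0.01 ]
red [262, 147, 8, 11, 57] [265.7 151.1] [0.488 0.163 0.058] [0.473 0.157 0.038] [0.499 0.17  0.069]
green [237, 180, 19, 12, 119] [246.6 185.9] [ 0.56  -0.003  0.048] [ 0.535 -0.026  0.041] [0.583 0.019 0.051]
side [0.398 0.962 1.081]
yellow [255, 76, 24, 21, 85] [267.   85.9] [ 0.722 -0.647  0.007] [ 0.695 -0.709 -0.003] [ 0.747 -0.575  0.012]
yellow [254, 192, 5, 9, 36] [255.8 195.7] [ 0.617 -0.003  0.056] [ 0.61  -0.071  0.001] [0.635 0.003 0.069]
red [283, 245, 14, 12, 124] [289.3 250.9] [0.485 0.169 0.054] [0.471 0.141 0.032] [0.503 0.175 0.069]
green [273, 197, 12, 11, 50] [277.6 202.3] [0.552 0.001 0.048] [ 0.534 -0.019  0.046] [0.564 0.016 0.053]
```

```bash
python3 - <<'E'
import cv2,numpy as np
a=cv2.imread("pics/scene.png")[90:290,150:400];b=cv2.imread("pics/side.png")[90:290,150:400]
cv2.imwrite("pics/both.png",cv2.resize(np.vstack([a,b])if 0 else np.hstack([a,b]),None,fx=1.6,fy=1.6,interpolation=cv2.INTER_CUBIC))
E
```

```text
(no output)
```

View pics/scene.png

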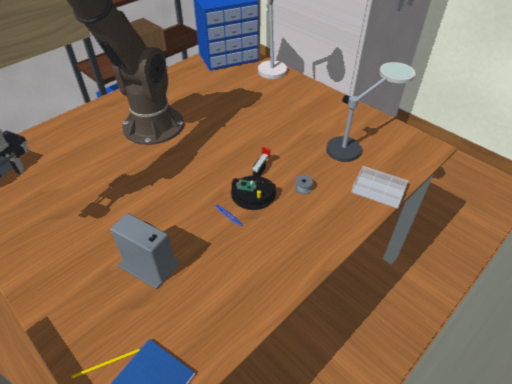

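View pics/both.png

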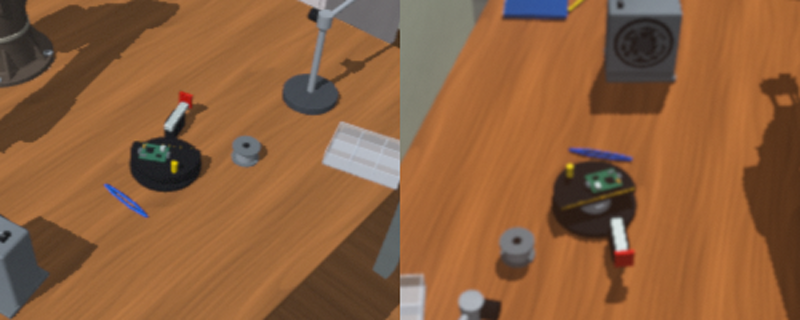

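The scene view shows the turntable at about (253,192), the red tab at (265,151), the post at (258,193), the reel at (304,184), the tweezers at (229,215), the fan at (145,250) and the magnifier foot at (344,149). The side crop shows the flat's stripe and the bar clearly.

```bash
python3 - <<'E'
from h import *
for n in("scene","side"):
    z=np.load(n+".npz");im,d,K,T=[z[k] for k in("im","d","K","T")];P=cloud(d,K,T)
    H,S,V=cv2.split(cv2.cvtColor(im,cv2.COLOR_RGB2HSV))
    near=(abs(P[...,0]-.56)<.12)&(abs(P[...,1]-.03)<.2)&(d>0)
    m=near&(P[...,2]>.02)&(P[...,2]<.047)&(V<70)
    q=P[m][:,:2].astype(np.float32);print(n,"dark",m.sum(),cv2.minEnclosingCircle(q),q.min(0),q.max(0))
    m=near&(S<60)&(V>110)&(P[...,2]>.025)&(P[...,2]<.05);q=P[m]
    print("bar",m.sum(),np.median(q,0),q.min(0),q.max(0))
    # tall things
    m=((P[...,2]>.015)&(d>0)&(P[...,0]>.2)&(P[...,0]<1.1)&(abs(P[...,1])<.7)).astype(np.uint8)
    N,l,s,c=cv2.connectedComponentsWithStats(m)
    for i in range(1,N):
        if s[i,4]>40:
            q=P[l==i];print(s[i].tolist(),np.percentile(q,2,axis=0).round(3),np.percentile(q,98,axis=0).round(3))
E
```

```text
scene dark 651 ((0.6037765145301819, 0.058835163712501526), 0.12766040861606598) [ 0.500841   -0.05740067] [0.6749697  0.16632636]
bar 220 [0.51984391 0.14038147 0.03826178] [ 0.47985962 -0.02057164  0.02839149] [0.67984308 0.19153509 0.04995319]
[326, 62, 89, 98, 1611] [0.598 0.364 0.018] [0.729 0.689 0.262]
[0, 129, 29, 37, 472] [ 0.202 -0.568  0.296] [ 0.23  -0.492  0.382]
[252, 147, 18, 28, 249] [0.472 0.078 0.016] [0.522 0.17  0.068]
[352, 166, 56, 39, 717] [0.776 0.267 0.015] [0.945 0.41  0.036]
[295, 175, 17, 15, 198] [0.642 0.131 0.017] [0.696 0.188 0.04 ]
[231, 178, 44, 27, 861] [ 0.507 -0.052  0.031] [0.637 0.062 0.053]
[110, 213, 65, 68, 2652] [ 0.49  -0.449  0.022] [ 0.631 -0.356  0.163]
side dark 715 ((0.6008689999580383, 0.06155983731150627), 0.1262085735797882) [ 0.494479   -0.05353362] [0.67325443 0.16607429]
bar 328 [0.56556449 0.13741408 0.03950999] [ 0.48392378 -0.02435851  0.02832989] [0.67994721 0.18980604 0.04991874]
[403, 0, 34, 55, 1049] [ 0.201 -0.663  0.238] [ 0.266 -0.493  0.437]
[278, 88, 49, 49, 2150] [ 0.476 -0.428  0.02 ] [ 0.622 -0.347  0.164]
[245, 190, 53, 67, 1655] [ 0.475 -0.045  0.016] [0.631 0.171 0.066]
[213, 232, 22, 21, 339] [0.642 0.134 0.017] [0.695 0.19  0.041]
[96, 262, 70, 44, 1333] [0.771 0.271 0.016] [0.944 0.413 0.038]
[102, 272, 128, 112, 5704] [0.594 0.375 0.019] [0.726 0.669 0.263]
```

Request:
carry_out([
  [3, 5, 2, 0, 0],
  [5, 9, 4, 0, 0],
  [7, 13, 6, 0, 0],
  [9, 17, 7, 0, 0],
  [11, 21, 7, 0, 0],
  [13, 25, 7, 0, 0],
  [15, 29, 7, 0, 0],
  [17, 33, 7, 0, 0],
  [19, 37, 7, 0, 0],
  [21, 41, 7, 0, 0],
  [23, 45, 7, 0, 0],
  [25, 49, 7, 0, 0],
  [27, 53, 7, 0, 0],
  [29, 56, 7, 0, 0],
  [30.5, 60, 7, 0, 0],
  [31.5, 63, 5, 0, 0],
  [31.5, 64, 3, 0, 0],
  [31.5, 64, 3, 0, 0],
  [31.5, 64, 3, 0, 0],
])

```text
clock: 2.0
position: [0.5212, 0.0498, 0.3215]
ee_rot: [-3.096, -0.526, 0.003]
force: [0.2, 0.3, -1.2]
width: 0.007
```

```bash
python3 - <<'E'
from h import *
im,d,K,T=snap("wrist");np.savez("w1.npz",im=im,d=d,K=K,T=T);cv2.imwrite("pics/w1.png",im[:,:,::-1])
o=arm.observe();print(T.round(3),{k:o[k] for k in("clock","position","ee_rot","joints","force","width")});P=cloud(d,K,T)
for k,m in masks(im).items():
    N,l,s,c=cv2.connectedComponentsWithStats(m.astype(np.uint8))
    for i in range(1,N):
        if s[i,4]>60:
            q=P[(l==i)&(d>0)];print(k,s[i].tolist(),c[i].round(1),len(q) and (np.median(q,0).round(4),np.percentile(q,3,axis=0).round(3),np.percentile(q,97,axis=0).round(3)))
E
```

```text
[[ 0.33  -0.904 -0.27   0.593]
 [-0.944 -0.316 -0.094  0.075]
 [-0.001  0.286 -0.958  0.414]
 [ 0.     0.     0.     1.   ]] {'clock': 2.05, 'position': array([0.52153222, 0.0493222 , 0.32216878]), 'ee_rot': array([-3.09675117e+00, -5.24354727e-01,  3.29559570e-04]), 'joints': array([ 0.14907818,  0.28359203, -0.43584812,  1.74598727,  0.12947826,
        1.14063224, -1.56096558]), 'force': array([-0.45090916,  0.06453875, -0.31831334]), 'width': 0.003327876316159001}
yellow [116, 0, 48, 22, 409] [142.2   9.3] (array([ 6.558e-01,  2.430e-01, -3.000e-04]), array([ 0.651,  0.219, -0.002]), array([0.661, 0.271, 0.001]))
yellow [159, 0, 353, 163, 24392] [388.5  59.7] (array([ 0.7004, -0.0812, -0.    ]), array([ 0.646, -0.243, -0.002]), array([0.779, 0.122, 0.002]))
yellow [460, 0, 46, 14, 201] [481.5   4.6] (array([ 0.7982, -0.1479,  0.    ]), array([ 0.794, -0.176, -0.001]), array([ 0.802, -0.126,  0.002]))
yellow [11, 18, 100, 35, 1386] [58.9 36.6] (array([ 5.913e-01,  3.374e-01, -3.000e-04]), array([ 0.576,  0.291, -0.002]), array([0.606, 0.384, 0.001]))
yellow [95, 19, 85, 32, 275] [
[... 2658 characters left out ...]
]))
red [245, 96, 16, 26, 168] [252.5 105.4] (array([0.5943, 0.0772, 0.0118]), array([0.578, 0.07 , 0.01 ]), array([0.605, 0.086, 0.013]))
red [150, 154, 16, 29, 326] [156.9 167.6] (array([0.487 , 0.1638, 0.0645]), array([0.472, 0.157, 0.039]), array([0.499, 0.171, 0.068]))
red [142, 241, 104, 29, 1059] [183.4 250.8] (array([0.5469, 0.0826, 0.3339]), array([0.544, 0.066, 0.328]), array([0.553, 0.089, 0.344]))
red [264, 241, 103, 26, 982] [323.8 248.9] (array([0.5618, 0.0399, 0.3326]), array([0.556, 0.033, 0.328]), array([0.564, 0.057, 0.342]))
green [280, 134, 42, 51, 1019] [302.  156.6] (array([5.564e-01, 4.000e-04, 4.790e-02]), array([ 0.529, -0.025,  0.046]), array([0.581, 0.026, 0.049]))
```

View pics/w1.png

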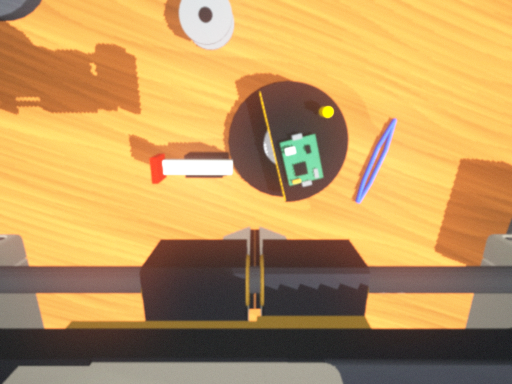

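The wrist view shows the stripe from (262,92) to (285,198), the post at (326,111), the bar from (165,167) to (232,167), the tab at (157,168), the tweezers at (377,160) and the reel at (208,20).

```bash
cat > fit.py <<'E'
from h import *
from scipy.optimize import least_squares
def fit(im,d,K,T,verbose=True):
    P=cloud(d,K,T);H,S,V=cv2.split(cv2.cvtColor(im,cv2.COLOR_RGB2HSV));z=P[...,2]
    reg=(abs(P[...,0]-.56)<.14)&(abs(P[...,1]-.07)<.15)&(d>0)&(z<.1)
    mk=masks(im)
    q=P[reg&(V>120)&(S<90)&(z>.041)&(z<.047)&(P[...,1]>.045)];r=cv2.minAreaRect((q[:,:2]*1000).astype(np.float32))
    pl=P[reg&(z>.038)&(z<.0455)&(V<90)];hull=cv2.convexHull((pl[:,:2]*1000).astype(np.float32))[:,0]/1000
    f=least_squares(lambda p:np.hypot(*(hull-p).T)-.075,[.565,.005],loss="soft_l1",f_scale=.002)
    post=np.median(P[mk["yellow"]&reg&(z>.063)],0);tab=P[mk["red"]&reg&(z>.03)]
    st=P[mk["yellow"]&reg&(z>.037)&(z<.047)];st=st[np.hypot(*(st-post)[:,:2].T)>.015]
    vx,vy,sx,sy=cv2.fitLine(st[:,:2].astype(np.float32),cv2.DIST_HUBER,0,.001,.01).ravel()
    print("bar",len(q),r,"box",cv2.boxPoints(r).round(1).tolist());print("centre",f.x,"post",post,"tab",np.percentile(tab,[2,98],axis=0).round(4).tolist())
    tr=cv2.minAreaRect((tab[:,:2]*1000).astype(np.float32));print("tabrect",tr)
    print("stripe n",len(st),"dir",np.arctan2(vy,vx),"mid",sx,sy,"dist centre",abs(vx*(f.x[1]-sy)-vy*(f.x[0]-sx)),"post r",np.hypot(*(post[:2]-f.x)))
E
python3 - <<'E'
from fit import *
z=np.load("w1.npz");fit(z["im"],z["d"],z["K"],z["T"])
E
```

```text
bar 974 ((499.3977355957031, 119.90312194824219), (21.767868041992188, 88.10057067871094), 20.97119903564453) box [[473.5, 157.10000610351562], [505.0, 74.9000015258789], [525.2999877929688, 82.69999694824219], [493.79998779296875, 164.89999389648438]]
centre [ 0.57232571 -0.04234624] post [ 0.61530874 -0.00522282  0.06567153] tab [[0.4713, 0.0079, 0.0344], [0.6356, 0.1713, 0.0678]]
tabrect ((563.7203369140625, 91.11494445800781), (48.57421875, 233.69076538085938), 45.70774841308594)
stripe n 150 dir 0.58398813 mid 0.55773187 0.03931019 dist centre 0.07616994257388013 post r 0.05679514876443961
```

```bash
sed -i 's/    pl=P.*/    M=(reg\&(z>.037)\&(z<.0455)\&(V<110)\&(np.hypot(P[...,0]-.57,P[...,1]-.005)<.095)).astype(np.uint8);_,l,s,_c=cv2.connectedComponentsWithStats(M);pl=P[l==1+np.argmax(s[1:,4])];hull=cv2.convexHull((pl[:,:2]*1000).astype(np.float32))[:,0]\/1000;print("hull",len(pl),(hull*1000).round().tolist())/; s/    st=P\[mk\["yellow"\]&reg/    st=P[mk["yellow"]\&reg\&(np.hypot(P[...,0]-f.x[0],P[...,1]-f.x[1])<.08)/; s/tab=P\[mk\["red"\]&reg/tab=P[mk["red"]\&reg\&(P[...,1]>.09)/' fit.py
python3 - <<'E'
from fit import *
z=np.load("w1.npz");fit(z["im"],z["d"],z["K"],z["T"])
E
```

```text
hull 3899 [[628.0, 28.0], [627.0, 35.0], [625.0, 45.0], [618.0, 60.0], [611.0, 69.0], [607.0, 68.0], [604.0, 66.0], [603.0, 66.0], [598.0, 63.0], [584.0, 54.0], [574.0, 48.0], [547.0, 30.0], [542.0, 27.0], [520.0, 12.0], [511.0, 5.0], [505.0, 0.0], [501.0, -13.0], [512.0, -28.0], [519.0, -37.0], [527.0, -42.0], [548.0, -50.0], [561.0, -51.0], [577.0, -51.0], [585.0, -47.0], [603.0, -38.0], [611.0, -25.0], [613.0, -23.0], [624.0, -2.0], [626.0, 11.0], [627.0, 20.0]]
bar 974 ((499.3977355957031, 119.90312194824219), (21.767868041992188, 88.10057067871094), 20.97119903564453) box [[473.5, 157.10000610351562], [505.0, 74.9000015258789], [525.2999877929688, 82.69999694824219], [493.79998779296875, 164.89999389648438]]
centre [0.5538335  0.02122719] post [ 0.61530874 -0.00522282  0.06567153] tab [[0.4712, 0.1564, 0.0337], [0.4997, 0.1714, 0.0678]]
tabrect ((495.4871826171875, 130.7978973388672), (30.549358367919922, 79.51429748535156), 17.89059829711914)
stripe n 150 dir 0.58398813 mid 0.55773187 0.03931019 dist centre 0.012936727442409843 post r 0.0669238995482531
```

Request:
carry_out([
  [-1, 3.5, 0, 0.14, 0],
  [-2, 7, 0, 0.28, 0],
  [-3, 10.5, -1, 0.42, 0],
  [-4.6, 14.2, -3, 0.56, 0],
  [-4.6, 14.2, -5, 0.7, 0],
  [-4.6, 14.2, -7, 0.84, 0],
  [-4.6, 14.2, -9, 0.98, 0],
  [-4.6, 14.2, -11, 1.12, 0],
  [-4.6, 14.2, -13, 1.26, 0],
  [-4.6, 14.2, -15, 1.4, 0],
  [-4.6, 14.2, -17, 1.57, 0],
  [-4.6, 14.2, -19, 1.57, 0],
  [-4.6, 14.2, -21.3, 1.57, 0],
  [-4.6, 14.2, -21.3, 1.57, 0],
  [-4.6, 14.2, -21.3, 1.57, 0],
], squeeze=20)

```text
clock: 3.55
position: [0.4764, 0.1906, 0.11]
ee_rot: [1.822, 2.558, -0.001]
force: [0.4, 0.4, 0.0]
width: 0.007
```

```bash
cat > look.py <<'E'
from h import *
import sys
t=sys.argv[1]
a=snap(sys.argv[2] if len(sys.argv)>2 else "wrist");np.savez(t+".npz",im=a[0],d=a[1],K=a[2],T=a[3]);cv2.imwrite(f"pics/{t}.png",a[0][:,:,::-1])
o=arm.observe();print({k:np.round(o[k],4) for k in("clock","position","ee_rot","joints","force","ft_torque","width")})
E
python3 look.py w2
```

```text
{'clock': np.float64(3.6), 'position': array([0.4766, 0.1911, 0.1105]), 'ee_rot': array([1.8215e+00, 2.5584e+00, 7.0000e-04]), 'joints': array([ 0.0244,  0.5969, -0.7012,  1.9905,  0.5599,  0.7533, -0.6804]), 'force': array([ 0.6411,  0.4732, -0.2181]), 'ft_torque': array([-0.0313, -0.1051,  0.0367]), 'width': np.float64(0.0085)}
```

View pics/w2.png

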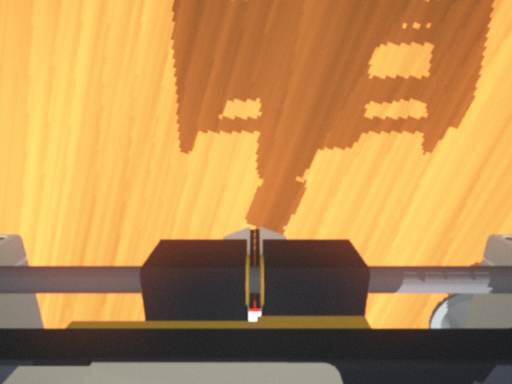

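The red tab shows through the finger gap at (255,312), so the tool is centred on it. I'll push now.

Request:
carry_out([
  [0.14, -0.37, 0, 0, 0],
  [0.29, -0.75, 0, 0, 0],
  [0.43, -1.12, 0, 0, 0],
  [0.57, -1.49, 0, 0, 0],
  [0.72, -1.87, 0, 0, 0],
  [0.86, -2.24, 0, 0, 0],
  [1.0, -2.62, 0, 0, 0],
  [1.15, -2.99, 0, 0, 0],
  [1.15, -2.99, 0, 0, 0],
])

```text
clock: 4.5
position: [0.4883, 0.1601, 0.1103]
ee_rot: [1.823, 2.557, -0.001]
force: [-0.4, 0.1, 0.3]
width: 0.001
```

Request:
carry_out([
  [0.14, -0.37, 0, 0, 0],
  [0.29, -0.75, 0, 0, 0],
  [0.43, -1.12, 0, 0, 0],
  [0.54, -1.4, 0, 0, 0],
])

```text
clock: 4.9
position: [0.4935, 0.1456, 0.1102]
ee_rot: [1.823, 2.557, -0.002]
force: [-2.1, 2.2, 1.6]
width: 0.004
```

```bash
python3 look.py s3 side; python3 - <<'E'
from h import *
a=np.load("s3.npz");im,d=a["im"],a["d"];P=cloud(d,a["K"],a["T"]);m=masks(im)["red"]&(abs(P[...,1]-.15)<.08)&(P[...,2]<.08)&(d>0)
q=P[m];print(len(q),np.median(q,0),np.percentile(q,[3,97],axis=0))
cv2.imwrite("pics/s3c.png",cv2.resize(im[150:300,190:390,::-1],None,fx=3,fy=3,interpolation=cv2.INTER_CUBIC))
E
```

```text
return _methods._mean(a, axis=axis, dtype=dtype,
  ret = um.true_divide(
Traceback (most recent call last):
IndexError: index -1 is out of bounds for axis 0 with size 0
```

Contact now reads about 2.7 N, which matches the bar's friction. I'll continue in short checked steps.

Request:
carry_out([
  [0.12, -0.33, 0, 0, 0],
  [0.25, -0.65, 0, 0, 0],
  [0.37, -0.98, 0, 0, 0],
  [0.5, -1.31, 0, 0, 0],
  [0.62, -1.63, 0, 0, 0],
  [0.72, -1.87, 0, 0, 0],
])

```text
clock: 5.55
position: [0.495, 0.1414, 0.1105]
ee_rot: [-1.799, -2.557, -0.02]
force: [-27.3, 55.6, -7.2]
width: 0.005
```

Request:
carry_out([
  [0.1, -0.28, 0, 0, 0],
  [0.2, -0.56, 0, 0, 0],
  [0.25, -0.7, 0, 0, 0],
])

```text
clock: 5.85
position: [0.4947, 0.1416, 0.1108]
ee_rot: [-1.787, -2.556, -0.031]
force: [-13.2, 27.9, -3.2]
width: 0.006
```

Request:
carry_out([
  [0.07, -0.19, 0, 0, 0],
  [0.14, -0.37, 0, 0, 0],
])

```text
clock: 6.05
position: [0.4946, 0.1417, 0.1109]
ee_rot: [-1.78, -2.555, -0.036]
force: [-9.7, 18.3, -2.2]
width: 0.007
```

The bar has reached its stop: the tool is at stand x of about 137 mm. That last push went harder than I wanted, so I'll back off and look.

Request:
carry_out([
  [-0.3, 0.75, 0, 0, 0],
  [-0.9, 2.2, 0, 0, 0],
  [-1.2, 3, 0, 0, 0],
  [-1.2, 3, 4, 0, 0],
  [-1, 2, 8, 0, 0],
  [3, -6, 12, 0, 0],
  [3, -6, 15, -0.14, 0],
  [3, -6, 15, -0.28, 0],
  [3, -6, 18, -0.42, 0],
  [3, -6, 21, -0.56, 0],
  [3, -6, 21, -0.7, 0],
  [3, -6, 21, -0.84, 0],
  [3, -6, 21, -0.98, 0],
  [3, -6, 21, -1.12, 0],
  [3, -6, 21, -1.26, 0],
  [3, -6, 21, -1.4, 0],
  [3, -6, 21, -1.57, 0],
  [3, -6, 21, -1.57, 0],
  [3, -6, 21, -1.57, 0],
])

```text
clock: 7.95
position: [0.5246, 0.0815, 0.3209]
ee_rot: [-3.089, -0.558, -0.056]
force: [0.4, 0.0, -1.0]
width: 0.008
```

```bash
python3 look.py w4; python3 - <<'E'
from fit import *
z=np.load("w4.npz");fit(z["im"],z["d"],z["K"],z["T"])
E
```

```text
{'clock': np.float64(8.0), 'position': array([0.5246, 0.0815, 0.3209]), 'ee_rot': array([-3.0885, -0.5591, -0.0561]), 'joints': array([ 0.1684,  0.2929, -0.5358,  1.7511,  0.1696,  1.1066, -1.6323]), 'force': array([6.667e-01, 9.864e-01, 9.000e-04]), 'ft_torque': array([-0.0647,  0.0852,  0.0363]), 'width': np.float64(0.0047)}
hull 3902 [[629.0, 24.0], [628.0, 33.0], [626.0, 49.0], [624.0, 58.0], [615.0, 67.0], [614.0, 68.0], [609.0, 70.0], [608.0, 70.0], [601.0, 65.0], [596.0, 62.0], [584.0, 54.0], [563.0, 40.0], [557.0, 37.0], [536.0, 22.0], [514.0, 8.0], [496.0, -5.0], [499.0, -12.0], [499.0, -14.0], [503.0, -21.0], [507.0, -26.0], [512.0, -30.0], [521.0, -37.0], [524.0, -40.0], [528.0, -43.0], [542.0, -49.0], [552.0, -51.0], [555.0, -51.0], [566.0, -51.0], [575.0, -49.0], [583.0, -48.0], [598.0, -37.0], [607.0, -31.0], [627.0, 3.0]]
bar 898 ((510.82745361328125, 83.54527282714844), (22.8189754486084, 86.28606414794922), 16.568470001220703) box [[487.6000061035156, 121.5999984741211], [512.2000122070312, 38.900001525878906], [534.0999755859375, 45.400001525878906], [509.5, 128.1999969482422]]
centre [0.55639335 0.0240294 ] post [ 0.61548882 -0.0050386   0.06580564] tab [[0.4834, 0.1206, 0.0315], [0.5133, 0.1364, 0.0679]]
tabrect ((497.783203125, 124.99658203125), (30.50735092163086, 23.017772674560547), 12.928618431091309)
stripe n 176 dir 0.58440083 mid 0.55117315 0.03520356 dist centre 0.012199709446154089 post r 0.06585760084349104
```

View pics/w4.png

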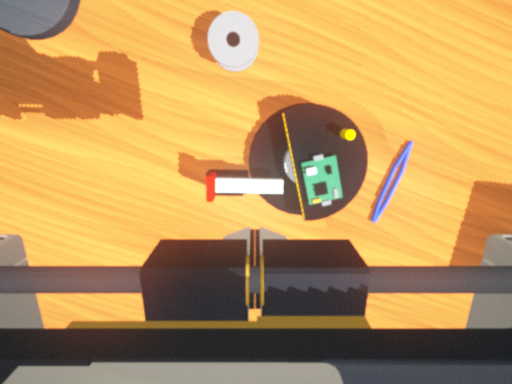

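The bar is in: the tab moved 38 mm and its end is now under the plate's arc region. The post is at (349,134), the stripe runs from (284,114) to (304,219), and the reel and tweezers are untouched. Next I'll place the shut fingers behind the post with the jaw axis radial.

Request:
carry_out([
  [2, -3, 0, 0.14, 0],
  [4, -6, 0, 0.28, 0],
  [6, -9, 0, 0.42, 0],
  [8.2, -11, -2, 0.56, 0],
  [8.2, -11, -5, 0.7, 0],
  [8.2, -11, -8, 0.745, 0],
  [8.2, -11, -11, 0.745, 0],
  [8.2, -11, -14, 0.745, 0],
  [8.2, -11, -17, 0.745, 0],
  [8.2, -11, -19, 0.745, 0],
  [8.2, -11, -20.4, 0.745, 0],
  [8.2, -11, -20.4, 0.745, 0],
  [8.2, -11, -20.4, 0.745, 0],
])

```text
clock: 9.3
position: [0.607, -0.0285, 0.1175]
ee_rot: [-2.662, -1.639, -0.052]
force: [0.1, 0.2, 0.9]
width: 0.003
```

```bash
python3 look.py s5 scene; python3 - <<'E'
from h import *
im=np.load("s5.npz")["im"]
cv2.imwrite("pics/s5c.png",cv2.resize(im[110:240,170:340,::-1],None,fx=4,fy=4,interpolation=cv2.INTER_CUBIC))
E
```

```text
{'clock': np.float64(9.35), 'position': array([ 0.6073, -0.0284,  0.118 ]), 'ee_rot': array([-2.6623, -1.6394, -0.0528]), 'joints': array([ 0.341 ,  0.6546, -0.5428,  1.7729,  0.4108,  0.8054, -0.8577]), 'force': array([ 0.1153,  0.6584, -0.6648]), 'ft_torque': array([-0.056 ,  0.005 ,  0.0385]), 'width': np.float64(0.0081)}
```

View pics/s5c.png

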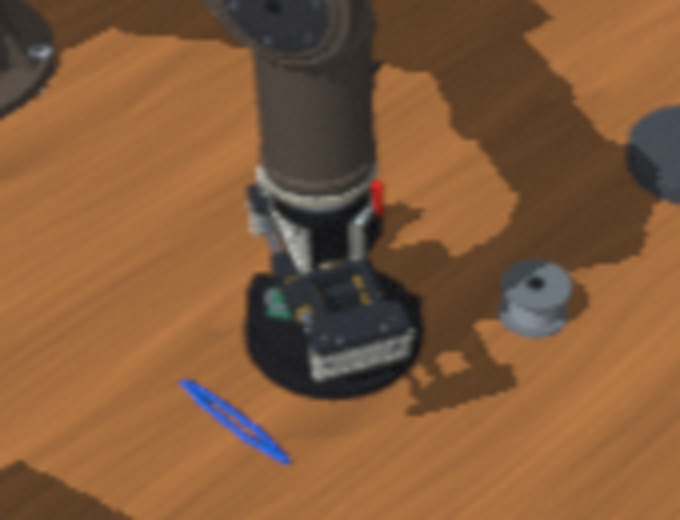

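The fingers are down at the plate edge behind the post, clear of the reel and tweezers. I'll work out the arc.

```bash
cat > arc.py <<'E'
import numpy as np,sys
c=np.array([566.,20]);p=np.array([float(sys.argv[1]),float(sys.argv[2])])*1000
for f in np.arange(1,int(sys.argv[3])+1)*float(sys.argv[4]):
    R=np.array([[np.cos(f),-np.sin(f)],[np.sin(f),np.cos(f)]]);s=(R@(p-c)+c-p)/10;print([round(s[0],2),round(s[1],2),0,round(f,3),0],end=", ")
E
python3 arc.py .6073 -.0284 11 .1
```

```text
[np.float64(0.46), np.float64(0.44), 0, np.float64(0.1), 0], [np.float64(0.88), np.float64(0.92), 0, np.float64(0.2), 0], [np.float64(1.25), np.float64(1.44), 0, np.float64(0.3), 0], [np.float64(1.56), np.float64(1.99), 0, np.float64(0.4), 0], [np.float64(1.81), np.float64(2.57), 0, np.float64(0.5), 0], [np.float64(2.01), np.float64(3.18), 0, np.float64(0.6), 0], [np.float64(2.15), np.float64(3.8), 0, np.float64(0.7), 0], [np.float64(2.22), np.float64(4.43), 0, np.float64(0.8), 0], [np.float64(2.23), np.float64(5.07), 0, np.float64(0.9), 0], [np.float64(2.17), np.float64(5.7), 0, np.float64(1.0), 0], [np.float64(2.06), np.float64(6.33), 0, np.float64(1.1), 0],
```

Request:
carry_out([
  [0.46, 0.44, 0, 0.1, 0],
  [0.88, 0.92, 0, 0.2, 0],
  [1.25, 1.44, 0, 0.3, 0],
  [1.56, 1.99, 0, 0.4, 0],
  [1.81, 2.57, 0, 0.5, 0],
  [2.01, 3.18, 0, 0.6, 0],
  [2.01, 3.18, 0, 0.6, 0],
])

```text
clock: 10.05
position: [0.6285, 0.004, 0.1194]
ee_rot: [-2.051, -2.35, -0.047]
force: [0.1, -0.5, -0.0]
width: 0.005
```

```bash
python3 look.py s6 side; python3 - <<'E'
from h import *
im=np.load("s6.npz")["im"]
cv2.imwrite("pics/s6c.png",cv2.resize(im[140:290,190:390,::-1],None,fx=4,fy=4,interpolation=cv2.INTER_CUBIC))
E
```

```text
{'clock': np.float64(10.1), 'position': array([0.6281, 0.0036, 0.1192]), 'ee_rot': array([-2.0555, -2.3452, -0.0463]), 'joints': array([ 0.3743,  0.7285, -0.6945,  1.6971,  0.5236,  0.9044, -0.389 ]), 'force': array([ 0.1553, -0.2731, -0.0245]), 'ft_torque': array([-0.0755, -0.0746, -0.0374]), 'width': np.float64(0.0028)}
```

View pics/s6c.png

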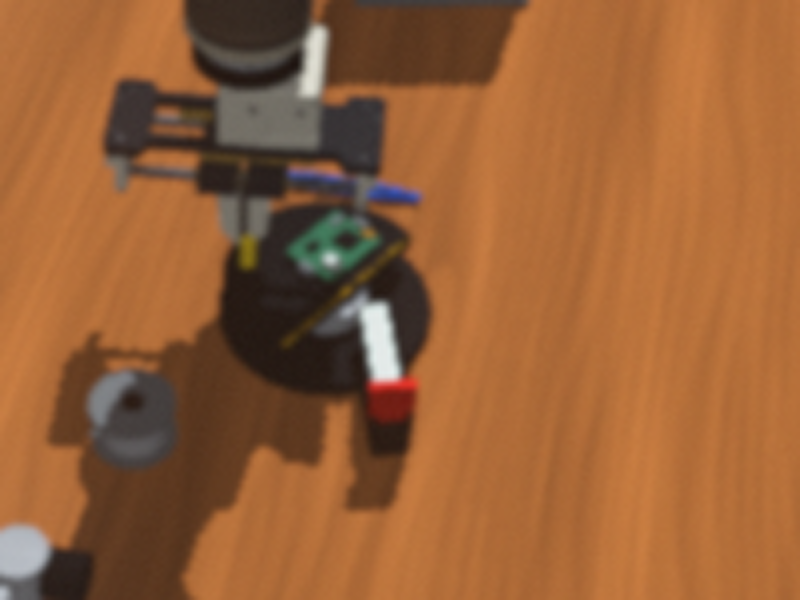

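The fingers touch the post at crop (248,252) and the plate is turning. The stripe now runs from (285,345) to (405,245).

```bash
cat > ang.py <<'E'
from h import *
import sys
z=np.load(sys.argv[1]+".npz");im,d,K,T=z["im"],z["d"],z["K"],z["T"];P=cloud(d,K,T)
m=masks(im);r=np.hypot(P[...,0]-.566,P[...,1]-.02);Y=m["yellow"]&(r<.08)&(d>0)
def ray(mask,h):
    v,u=np.nonzero(mask);D=np.stack([(u-K[0,2])/K[0,0],(v-K[1,2])/K[1,1],np.ones(len(u))],1)@T[:3,:3].T
    return (T[:3,3]+D*((h-T[2,3])/D[:,2])[:,None])[:,:2]
N,l,s,c=cv2.connectedComponentsWithStats(Y.astype(np.uint8))
for i in range(1,N):
    if s[i,4]>6: print("comp",s[i].tolist(),np.median(P[l==i],0).round(3))
st=ray(Y&(P[...,2]>.036)&(P[...,2]<.047),.042);st=st.astype(np.float32)
vx,vy,x,y=cv2.fitLine(st,cv2.DIST_HUBER,0,.001,.01).ravel();print("stripe",len(st),"dir deg",np.degrees(np.arctan2(vy,vx)),x,y)
pt=ray(Y&(P[...,2]>.063),.066);print("post",len(pt),pt.mean(0) if len(pt) else "")
E
python3 ang.py s6; python3 arc.py .6281 .0036 6 .1
```

```text
comp [250, 199, 4, 8, 29] [0.622 0.027 0.061]
stripe 7 dir deg 23.578362 0.5509478 0.015662737
post 11 [0.62175599 0.0250199 ]
[np.float64(0.13), np.float64(0.63), 0, np.float64(0.1), 0], [np.float64(0.2), np.float64(1.27), 0, np.float64(0.2), 0], [np.float64(0.21), np.float64(1.91), 0, np.float64(0.3), 0], [np.float64(0.15), np.float64(2.55), 0, np.float64(0.4), 0], [np.float64(0.03), np.float64(3.18), 0, np.float64(0.5), 0], [np.float64(-0.16), np.float64(3.79), 0, np.float64(0.6), 0],
```

Request:
carry_out([
  [0.13, 0.63, 0, 0.1, 0],
  [0.2, 1.27, 0, 0.2, 0],
  [0.21, 1.91, 0, 0.3, 0],
  [0.15, 2.55, 0, 0.4, 0],
  [0.03, 3.18, 0, 0.5, 0],
  [0.03, 3.18, 0, 0.5, 0],
])

```text
clock: 10.7
position: [0.6287, 0.0359, 0.1198]
ee_rot: [-1.409, -2.775, -0.037]
force: [0.1, -0.6, 0.2]
width: 0.008
```

```bash
python3 look.py s7 side; python3 ang.py s7; python3 - <<'E'
from h import *
im=np.load("s7.npz")["im"]
cv2.imwrite("pics/s7c.png",cv2.resize(im[140:290,190:390,::-1],None,fx=4,fy=4,interpolation=cv2.INTER_CUBIC))
E
```

```text
{'clock': np.float64(10.75), 'position': array([0.6286, 0.0354, 0.1196]), 'ee_rot': array([-1.4139, -2.7728, -0.0367]), 'joints': array([ 0.3845,  0.7772, -0.812 ,  1.6744,  0.6138,  0.9752, -0.0121]), 'force': array([-0.8114, -0.0719,  0.1687]), 'ft_torque': array([-0.0441, -0.1912,  0.0064]), 'width': np.float64(0.0044)}
comp [250, 206, 5, 8, 32] [0.615 0.053 0.06 ]
stripe 7 dir deg -59.270027 0.62044746 0.043077134
post 13 [0.61425007 0.05168927]
```

View pics/s7c.png

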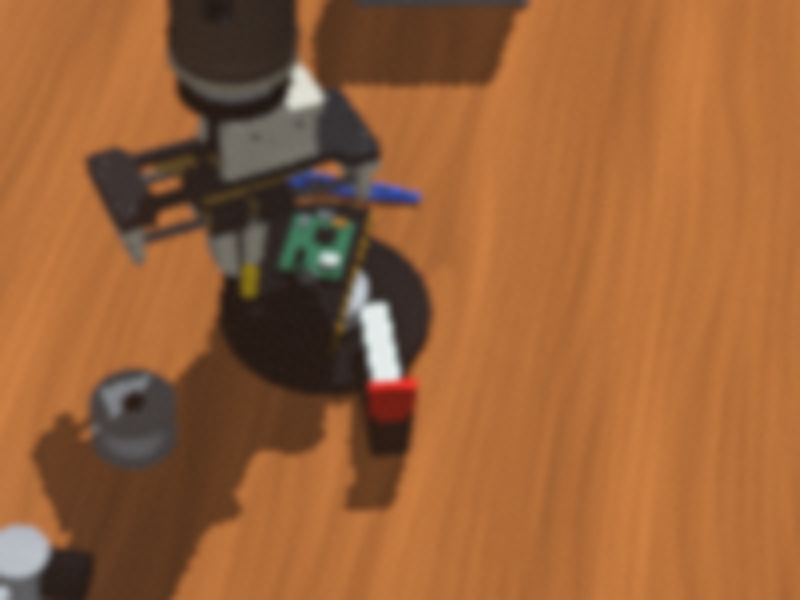

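The post is at crop (250,280). The stripe is about 20° short of parallel with the bar.

```bash
python3 arc.py .6286 .0354 10 .05
```

```text
[np.float64(-0.08), np.float64(0.31), 0, np.float64(0.05), 0], [np.float64(-0.19), np.float64(0.62), 0, np.float64(0.1), 0], [np.float64(-0.3), np.float64(0.92), 0, np.float64(0.15), 0], [np.float64(-0.43), np.float64(1.21), 0, np.float64(0.2), 0], [np.float64(-0.58), np.float64(1.5), 0, np.float64(0.25), 0], [np.float64(-0.73), np.float64(1.78), 0, np.float64(0.3), 0], [np.float64(-0.91), np.float64(2.05), 0, np.float64(0.35), 0], [np.float64(-1.09), np.float64(2.32), 0, np.float64(0.4), 0], [np.float64(-1.29), np.float64(2.57), 0, np.float64(0.45), 0], [np.float64(-1.5), np.float64(2.81), 0, np.float64(0.5), 0],
```

Request:
carry_out([
  [-0.08, 0.31, 0, 0.05, 0],
  [-0.19, 0.62, 0, 0.1, 0],
  [-0.3, 0.92, 0, 0.15, 0],
  [-0.43, 1.21, 0, 0.2, 0],
  [-0.43, 1.21, 0, 0.2, 0],
])

```text
clock: 11.25
position: [0.6243, 0.0472, 0.1199]
ee_rot: [-1.134, -2.897, -0.032]
force: [0.3, -0.1, 0.1]
width: 0.007
```

```bash
python3 look.py s8 side; python3 ang.py s8
```

```text
{'clock': np.float64(11.3), 'position': array([0.6243, 0.0471, 0.1198]), 'ee_rot': array([-1.1356, -2.8958, -0.0318]), 'joints': array([ 0.3883,  0.7924, -0.8565,  1.6768,  0.6484,  0.9993,  0.1349]), 'force': array([ 1.093 , -0.4127, -0.2127]), 'ft_torque': array([-0.0433, -0.2145,  0.0237]), 'width': np.float64(0.006)}
comp [251, 209, 5, 8, 35] [0.608 0.062 0.06 ]
stripe 6 dir deg -52.898464 0.61258954 0.056209743
post 12 [0.60796608 0.05984582]
```

Request:
carry_out([
  [-0.09, 0.17, 0, 0.03, 0],
  [-0.17, 0.33, 0, 0.06, 0],
  [-0.17, 0.33, 0, 0.06, 0],
])

```text
clock: 11.6
position: [0.6225, 0.0505, 0.1199]
ee_rot: [-1.047, -2.928, -0.03]
force: [0.2, -0.8, 0.4]
width: 0.005
```

Request:
carry_out([
  [-0.1, 0.16, 0, 0.03, 0],
  [-0.1, 0.16, 0, 0.03, 0],
])

```text
clock: 11.8
position: [0.6214, 0.0524, 0.1199]
ee_rot: [-1.0, -2.944, -0.03]
force: [2.1, -0.2, 0.1]
width: 0.006
```

Request:
carry_out([
  [-0.1, 0.16, 0, 0.03, 0],
  [-0.1, 0.16, 0, 0.03, 0],
])

```text
clock: 12.0
position: [0.6202, 0.0544, 0.1199]
ee_rot: [-0.953, -2.959, -0.029]
force: [1.1, 0.0, 0.0]
width: 0.004
```

Request:
carry_out([
  [-0.1, 0.15, 0, 0.03, 0],
  [-0.1, 0.15, 0, 0.03, 0],
])

```text
clock: 12.2
position: [0.6193, 0.0558, 0.1199]
ee_rot: [-0.906, -2.974, -0.028]
force: [2.0, -0.8, -0.9]
width: 0.007
```

Request:
carry_out([
  [-0.1, 0.15, 0, 0.03, 0],
  [-0.1, 0.15, 0, 0.03, 0],
])

```text
clock: 12.4
position: [0.6191, 0.0565, 0.12]
ee_rot: [-0.86, -2.989, -0.027]
force: [4.0, -3.6, -1.0]
width: 0.002
```

```bash
python3 look.py s9 side; python3 ang.py s9
```

```text
{'clock': np.float64(12.45), 'position': array([0.6191, 0.0565, 0.12  ]), 'ee_rot': array([-0.8609, -2.9889, -0.0267]), 'joints': array([ 0.3936,  0.8054, -0.898 ,  1.6837,  0.6824,  1.02  ,  0.2753]), 'force': array([ 4.6164, -3.2321, -1.0339]), 'ft_torque': array([-0.646 , -1.1875, -0.0034]), 'width': np.float64(0.0028)}
comp [253, 211, 5, 8, 33] [0.601 0.069 0.061]
stripe 6 dir deg 74.40274 0.60073084 0.028131563
post 12 [0.60072745 0.06616385]
```

The flat is on the bar, with about 5.6 N at the post. I'll bring it to about 8 N at the post, which is about 7 N at the bar.

Request:
carry_out([
  [-0.15, 0.11, 0, 0, 0],
  [-0.16, 0.12, 0, 0, 0],
  [-0.16, 0.12, 0, 0, 0],
])

```text
clock: 12.75
position: [0.6188, 0.0566, 0.1201]
ee_rot: [-0.862, -2.991, -0.026]
force: [6.2, -3.7, -2.0]
width: 0.007
```

Request:
carry_out([
  [-0.17, 0.13, 0, 0, 0],
  [-0.17, 0.13, 0, 0, 0],
  [-0.17, 0.13, 0, 0, 0],
  [-0.17, 0.13, 0, 0, 0],
  [-0.17, 0.13, 0, 0, 0],
  [-0.17, 0.13, 0, 0, 0],
  [-0.17, 0.13, 0, 0, 0],
])

```text
clock: 13.45
position: [0.6186, 0.0567, 0.1202]
ee_rot: [-0.863, -2.994, -0.026]
force: [6.3, -3.1, -2.5]
width: 0.008
```

Request:
carry_out([
  [-0.17, 0.13, 0, 0, 0],
  [-0.17, 0.13, 0, 0, 0],
  [-0.17, 0.13, 0, 0, 0],
  [-0.17, 0.13, 0, 0, 0],
  [-0.17, 0.13, 0, 0, 0],
  [-0.17, 0.13, 0, 0, 0],
  [-0.17, 0.13, 0, 0, 0],
  [-0.17, 0.13, 0, 0, 0],
  [-0.17, 0.13, 0, 0, 0],
  [-0.17, 0.13, 0, 0, 0],
])

```text
clock: 14.45
position: [0.6184, 0.0567, 0.1202]
ee_rot: [-0.864, -2.996, -0.025]
force: [7.5, -3.8, -3.2]
width: 0.001
```

```bash
python3 -c "
from cell import arm
o=arm.observe();print(o['force'],o['position'],o['clock'])"
```

```text
[ 7.52892265 -3.78690465 -3.21327198] [0.61841097 0.05668727 0.12022596] 14.45
```

The press read about 7 to 8.3 N at the post throughout, for more than a second. I'll release straight back, lift and look.

Request:
carry_out([
  [0.1, -0.07, 0, 0, 0],
  [0.4, -0.3, 0, 0, 0],
  [1, -0.75, 0, 0, 0],
  [1.6, -1.2, 0, 0, 0],
  [1.6, -1.2, 4, 0, 0],
  [1.6, -1.2, 8, 0, 0],
  [0, -1.2, 12, -0.1, 0],
  [-2, 0, 16, -0.24, 0],
  [-4, 1, 20, -0.38, 0],
  [-6, 2, 20, -0.52, 0],
  [-8, 3, 20, -0.66, 0],
  [-9, 3, 20, -0.8, 0],
  [-9, 3, 20, -0.94, 0],
  [-9, 3, 20, -1.08, 0],
  [-9, 3, 20, -1.22, 0],
  [-9, 3, 20, -1.36, 0],
  [-9, 3, 20, -1.5, 0],
  [-9, 3, 20, -1.64, 0],
  [-9, 3, 20, -1.64, 0],
])

```text
clock: 16.35
position: [0.5285, 0.0868, 0.3205]
ee_rot: [-2.799, -1.419, -0.044]
force: [0.2, -0.2, -0.2]
width: 0.008
```

```bash
python3 look.py w10; python3 ang.py w10; python3 - <<'E'
from fit import *
z=np.load("w10.npz");fit(z["im"],z["d"],z["K"],z["T"])
E
```

```text
{'clock': np.float64(16.4), 'position': array([0.5285, 0.0868, 0.3204]), 'ee_rot': array([-2.795 , -1.4258, -0.0437]), 'joints': array([ 0.2832,  0.3395, -0.7047,  1.7249,  0.2336,  1.1363, -1.1138]), 'force': array([ 0.0823,  0.1085, -1.1589]), 'ft_torque': array([-0.0584, -0.0411,  0.0017]), 'width': np.float64(0.0024)}
comp [305, 151, 15, 14, 150] [0.601 0.065 0.064]
comp [276, 197, 7, 5, 13] [0.536 0.038 0.042]
comp [304, 216, 26, 18, 60] [ 0.556 -0.024  0.041]
comp [330, 217, 7, 6, 25] [ 0.579 -0.023  0.051]
comp [289, 316, 81, 13, 855] [0.556 0.092 0.348]
stripe 94 dir deg 62.48965 0.5752675 0.021188758
post 933 [ 0.50109554 -0.12191146]
hull 4447 [[635.0, 19.0], [635.0, 26.0], [633.0, 40.0], [630.0, 55.0], [625.0, 62.0], [624.0, 65.0], [621.0, 69.0], [617.0, 73.0], [615.0, 75.0], [602.0, 84.0], [600.0, 86.0], [599.0, 87.0], [598.0, 87.0], [597.0, 88.0], [592.0, 90.0], [588.0, 91.0], [588.0, 92.0], [585.0, 92.0], [581.0, 93.0], [577.0, 94.0], [575.0, 95.0], [570.0, 95.0], [568.0, 95.0], [563.0, 96.0], [554.0, 95.0], [550.0, 94.0], [547.0, 94.0], [543.0, 93.0], [539.0, 91.0], [5
[... 231 characters left out ...]
601.0, -42.0], [607.0, -38.0], [610.0, -35.0], [617.0, -29.0], [621.0, -24.0], [627.0, -13.0], [630.0, -8.0], [634.0, 5.0]]
bar 921 ((513.6489868164062, 84.07533264160156), (24.319944381713867, 87.12320709228516), 20.812870025634766) box [[486.79998779296875, 120.5], [517.7999877929688, 39.0], [540.5, 47.70000076293945], [509.5, 129.10000610351562]]
centre [0.5619478  0.02114467] post [0.60167923 0.06445931 0.0658209 ] tab [[0.4824, 0.1219, 0.0306], [0.512, 0.1374, 0.0683]]
tabrect ((496.3551330566406, 129.39788818359375), (31.36942481994629, 12.5222806930542), 19.01213264465332)
stripe n 52 dir -1.2406279 mid 0.55371714 -0.0094435075 dist centre 0.01770286625564757 post r 0.0587770773471424
```

View pics/w10.png

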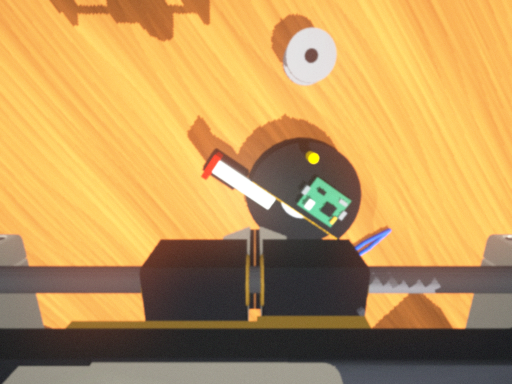

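The flat lies along the bar (stripe 108.9°, bar about 110°) and the post is within 2 mm of its predicted final position. The tab is at the same place as before. The tool is clear, so I'll hand in.

```bash
python3 -c "
from cell import arm
print(arm.sign_off())"
```

```text
the job is handed in; nothing more can be done
None
```

The job is handed in at about 16.4 s of the 64 s allowed. The bar is in at its stop and the turntable's flat lies along it. I pressed it for more than a second, then released it. No verdict came back, so these are my own last checks.

- **Bar:** the tab moved 38 mm before stopping hard, and the final picture shows it still there. At the stop I pushed too hard: the wrist force reached about 62 N, over a step that should have been shorter. That is under the 120 N wrist limit, and I think it came from the fingertips rather than the gripper body. It still goes against "do not force the bar".
- **Press:** the force at the post read between about 7 and 8.4 N during a hold of roughly 2 s. That puts about 6 to 7.4 N on the bar, inside the 4 to 10 N band. I only read the force at the end of each move.
- **Square:** after release the flat measured 108.9–109.3°. The bar's direction measured 110.0° from its travel and 110.8° from its outline. That is a gap of 0.01 to 0.03 rad, about the size of the camera error and right at the limit. The firm contact I felt suggests it is flush. The post was within 2 mm of where it should end up.
- **Other objects:** the reel and tweezers looked undisturbed in the last pictures. I did not measure them again, and I did not look at the fan again. The gripper was well clear of everything at the end.

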